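Hold the second apron hook against its backing board for fastening

TASK

Be my third hand: pick up the loose apron hook and press its plate flat onto the inked square of the board in the jig that has no hook yet, with a steady push of about 10 N, so that the board's red pointer stands beside the green zone on the base and never bottoms out on its springs. Finish while still gripping the hook and pushing, held up off the worktop, because I will drive the screws then; do not lean on the hook that is already fitted and leave the jigger, the steel cup and the coasters where they are.

Things in the scene. Friction and masses are not known exactly. Their poses are not given: they have to be found in the camera images.
- hook: loose apron hook: dark steel plate 44x44x8 mm, square oak stem 22x22 mm, round oak knob 44 mm across. Origin: centre of the plate's mounting face; x points out of that face (the way to press): plate at x = -8..0, free stem -68..-8, knob -80..-68 mm; y level, z up. 0.12 kg. Lies level on plate edge and knob, axis 22 mm above the worktop; pinch the stem's sides from above
- fitted_hook: a hook of the same shape, origin and axes, already screwed (two brass screw heads) to one of the two boards, fixed. Whether that is the left or the right one varies; the other board is the bare one, and behind it a small steel dish with two screws stands on the jig's wall
- jig: aluminium jig fixed to the worktop, base 150x190x10 mm, wall behind 76 mm high. Origin: on the worktop, mid-width; x is the pressing direction (away from the robot), y left, z up. Two wooden boards 70 wide, 70 high, 12 mm thick, centres at y = +42 and -42 mm, front faces at x = -45 mm at rest, 15 to 85 mm above the worktop; each has an inked 48 mm square and at its outer side a red pointer
- mark_left (a point): centre of the inked square on the front face of the left board (jig y = +42 mm), 50 mm above the worktop; moves with the board; axes as the jig's
- mark_right (a point): the same on the right board (jig y = -42 mm)
- board_left (a joint): how far the left board is pushed back along the jig's x, m: 0 at rest, stop at 0.028. It slides on springs of 700 N/m without preload (7 N at 0.010, 10.5 N at 0.015, 14 N at 0.020); the green zone on the base spans 0.010 to 0.020
- board_right (a joint): the same for the right board
- jigger: steel double jigger, 45 mm across, 85 mm high, bystander; origin under its centre. Beware: a fixed bottle shelf above: underside 450 mm over the worktop, nearest corner at x = 0.52, y = 0.18 m, from there its right edge runs to x = 1.0, y = 0.30 and its front edge to x = 0.46, y = 0.41; swing in close to the base, lean the hand back
- steel_cup: open steel cup, 68 mm across, 80 mm high, bystander; origin under its centre. Left of the worktop stands a wall, its face at y = 0.40 m where x = 0.4 and y = 0.46 m where x = 0.6: keep the wrist clear of it too
- coasters: stack of round cork coasters, 68 mm across, 20 mm high, bystander; origin under its centre

How it is judged (in metres and radians):
On the way:
1. the loose hook is gripped and lifted off the worktop (height (world z) of hook above 0.036 m and contact force between the fingers and hook above 2 N), for 0.1 s.
At the end, for the whole second after the job is handed in: The loose hook is still gripped and off the worktop (axis at least 38 mm up), its plate flat on the bare board (within 0.08 rad), centred on the inked square within 8 mm sideways and in height, pressed steadily with 6 to 15.5 N so that this board stands 9 to 21 mm back (contact force between the fingers and hook above 2 N and height (world z) of hook above 0.038 m and angle between the x axis of hook and the x axis of jig, either way round below 0.08 rad and linear speed of hook below 0.02 m/s and ((y of fitted_hook in the frame of jig below 0 m and value of joint board_left between 0.009 and 0.021 m and contact force between hook and board_left between 6 and 15.5 N and x of hook in the frame of mark_left between -0.004 and 0.004 m and y of hook in the frame of mark_left between -0.008 and 0.008 m and z of hook in the frame of mark_left between -0.008 and 0.008 m) or (y of fitted_hook in the frame of jig above 0 m and value of joint board_right between 0.009 and 0.021 m and contact force between hook and board_right between 6 and 15.5 N and x of hook in the frame of mark_right between -0.004 and 0.004 m and y of hook in the frame of mark_right between -0.008 and 0.008 m and z of hook in the frame of mark_right between -0.008 and 0.008 m))); the arm keeps its last pose, push and grip.
It fails at once if a board is driven onto its stop or pushed with more than 25 N (value of joint any of board_left, board_right above 0.0275 m or contact force between anything else and board_left above 25 N or contact force between anything else and board_right above 25 N).
It fails at once if the fitted hook is pushed with more than 6 N (contact force between anything else and fitted_hook above 6 N).
It fails at once if the jigger, steel cup or coasters are moved more than 25 mm or tipped (distance of any of jigger, steel_cup, coasters from where it was at the start of the episode above 0.025 m or angle between any of jigger, steel_cup, coasters's own z axis and vertical above 0.4 rad).
It also fails if it takes over 45 s, if anything falls off the work surface, if the arm or the gripper's body presses on something with over 40 N, if the wrist force passes 120 N, or if a joint passes its speed limit or range.

ROBOT

A 6-joint arm with a two-finger parallel gripper is mounted at the origin on a cart in front of the work surface, level with it; the furniture and walls round the work are solid. World frame = base frame: x ahead of the robot, y to its left, z up, the work surface at z = 0. Lengths are in mm, angles in rad, forces in N, time in s.
With the tool pointing down it reaches from about 350 to 975 mm from the base axis. Payload 7.1 kg.
Tool frame: the origin (TCP) lies at the very end of the fingers, on their centre line; the grasp point (between the pads) lies 19 mm behind it; z points along the fingers, y is the line along which they close (so a half turn about z gives the same grasp; the last joint's range is limited). The gripper opens to 88 mm and grips with 3 to 60 N. Pads are 20 mm wide; open, the fingers measure 115 mm over their backs; the gripper's body (75 mm by 178 mm) begins 61 mm behind the grasp point.
Start: joints at [-1.248, 0.423, 1.63, -0, 1.089, -0.019], TCP at [209.507, -588.822, 222.675] pointing down, gripper open.
Joint ranges: [-3, 3], [-0.9, 2.11], [0.09, 2.58], [-1.31, 4.45], [0.11, 2.69], [-2.54, 2.54]. Speed limits (rad/s): [2.39, 2.39, 3.01, 3.14, 3.14, 3.14].

INTERFACE

Orientations are given as a rotation vector (axis times angle).
In Python, from workcell import sensors, imaging, close_job gives the robot as it stands. The module is installed in compiled form; this text tells all that it offers.
- The arm moves only by the tool servo_tool, never from a script. Its argument "steps" is a list of rows, each a list of 3 entries, a list of its own where there are three numbers: the shift along the world's x, y, z in m, then the turn, a rotation vector about the world's x, y, z in degrees, then the opening, from -1 (shut) to 1 (fully open). A call has exactly 8 rows; each row shifts and turns the commanded pose from where the row before left it; what a row does not reach is not made up. A row lasts 1/12 s, in which the tool goes at most 41.7 mm and 7.16 degrees, less where a joint would pass 70% of its speed; a pose out of reach is approached as far as the arm can. A call is refused whole if a number of a shift passes 0.0417 or a number of a turn 7.16, either way. A call with a gripper value outside its range is refused whole. The fingers move at their own pace and stop on an object; the grip force is fixed at half the most. Time passes only in rows, so rows that do not move let the fingers close, or fill a call up. It gives the time, the measured TCP pose, the force, the opening and the grip force at its end, in the units of the state.
- sensors.get_obs(): the state, without advancing time (a new reading comes with each control period).
- imaging.get_image(name): name is "side" or "top" or "wrist"; returns a dict with "color" (384x512x3 uint8, blue, green, red), "range_z" (384x512 float32, mm along the optical axis (not along the pixel's ray), 0 where there is no reading), "vertical_fov" (degrees; the focal length in pixels is half the picture's height over the tangent of half this angle, whatever the lens; pixels are square), "cx", "cy" (the principal point, pixels), "rvec" (rotation vector, rad) and "tvec" (3), from world to camera coordinates, as OpenCV has them; the wrist camera has in their place "tool_from_camera" (4x4, takes a point from camera to tool coordinates, whose origin is the TCP and whose axes are the flange's). Camera axes: x right, y down, z forward; pixel columns grow to the right and rows downward; lengths in mm; the calibration is good to about 2 mm. A picture is of the moment at which its call begins: read the wrist's pose just before it.
- close_job(): hands the job in; it is judged then, once.
The state is a dict: "t": time; "qpos": joint angles; "qvel": joint speeds; "joint_torque": joint torques, N m; "ee_pos": TCP position; "orientation": TCP orientation; "ft_force": force on the tool from outside, world axes, zero at the start; "moment": the same for the moment, N m; "width": finger opening in mm; "grasp_force": force on a finger pad.
Only numpy, scipy, OpenCV 4.12 (cv2) and the standard library are available. Lean on these libraries where they do the work, as an engineer would, in place of code of your own. Each camera call takes 0.05 s, during which the arm holds its last target. There are 200 camera calls.

## Working session

There is one attempt and no reset: what is moved stays moved. The work goes in short steps, Python scripts to look and compute and a tool call to move; the robot and the scene stay as the last step left them, time stands still between calls to the robot, and variables do not carry over. Pictures are saved under pics/ and viewed, at most 10 in all, crops included, and the job is handed in when it is done.

Besides the shell and the picture viewer there is one more tool, called after "Emit:" as name([rows], argument=value, ...), one row to a line, values as JSON. servo_tool: Moves the arm, as the interface text tells. Its arguments: {"type":"object","properties":{"steps":{"type":"array"}},"required":["steps"]}

```bash
mkdir -p pics
cat > h.py <<'E'
import numpy as np, cv2, pickle
from workcell import sensors, imaging
def grab(n):
    o=sensors.get_obs(); d=imaging.get_image(n); d['obs']=o
    h=d['color'].shape[0]; d['f']=h/2/np.tan(np.radians(d['vertical_fov'])/2)
    if n=='wrist':
        T=np.eye(4); T[:3,:3]=cv2.Rodrigues(np.array(o['orientation'],float))[0]; T[:3,3]=o['ee_pos']
        d['W']=T@np.array(d['tool_from_camera'])
    else:
        R=cv2.Rodrigues(np.array(d['rvec'],float))[0]; W=np.eye(4); W[:3,:3]=R.T; W[:3,3]=-R.T@np.array(d['tvec']).ravel(); d['W']=W
    pickle.dump(d,open(n+'.pkl','wb')); return d
def ray(d,u,v):
    r=np.array([(u-d['cx'])/d['f'],(v-d['cy'])/d['f'],1.]); return d['W'][:3,3],d['W'][:3,:3]@r
def onz(d,u,v,z):
    c,r=ray(d,u,v); return c+r*(z-c[2])/r[2]
def cloud(d):
    h,w=d['range_z'].shape; u,v=np.meshgrid(np.arange(w),np.arange(h)); z=d['range_z'].astype(float)
    P=np.stack([(u-d['cx'])/d['f']*z,(v-d['cy'])/d['f']*z,z],-1)@d['W'][:3,:3].T+d['W'][:3,3]; P[z==0]=np.nan; return P
def proj(d,P):
    q=d['W'][:3,:3].T@(np.array(P,float)-d['W'][:3,3]); return q[:2]/q[2]*d['f']+[d['cx'],d['cy']]
def load(n): return pickle.load(open(n+'.pkl','rb'))
E
python3 - <<'E'
from h import *
for n in ('top','side'):
    d=grab(n); cv2.imwrite(f'pics/{n}0.png',d['color']); print(n,d['W'].round(2).tolist(),d['f'],d['cx'],d['cy'])
print(d['obs'])
E
```

```text
top [[0.0, -0.99, 0.17, 445.09], [-1.0, -0.01, -0.02, 161.3], [0.02, -0.17, -0.99, 998.41], [0.0, 0.0, 0.0, 1.0]] 462.1886419725981 249.51676862992664 179.5617459535489
side [[0.21, -0.87, 0.45, 230.38], [-0.98, -0.19, 0.1, 71.55], [-0.0, -0.46, -0.89, 824.83], [0.0, 0.0, 0.0, 1.0]] 373.62835193559175 255.26215306325668 189.86885192463345
{'t': 0.05, 'qpos': array([-1.24797895e+00,  4.23803831e-01,  1.63063576e+00,  1.34666982e-05,
        1.08861143e+00, -1.89964676e-02]), 'qvel': array([ 0.0017477 , -0.00064861, -0.00224534,  0.00109562,  0.00064473,
        0.00118315]), 'joint_torque': array([ 3.93925002e-04, -5.46084738e+01, -2.74616235e+01,  6.47966377e-02,
        1.87238498e-02, -2.55986413e-05]), 'ee_pos': array([ 209.36043016, -588.33218571,  221.94611538]), 'orientation': array([-3.09440186e+00, -5.34054758e-01,  3.27989523e-04]), 'ft_force': array([-0.19394234, -0.71292236,  0.00821042]), 'moment': array([-0.01156912, -0.00344761, -0.0208387 ]), 'grasp_force': 0.0, 'width': 87.79021110550704}
```

View pics/top0.png

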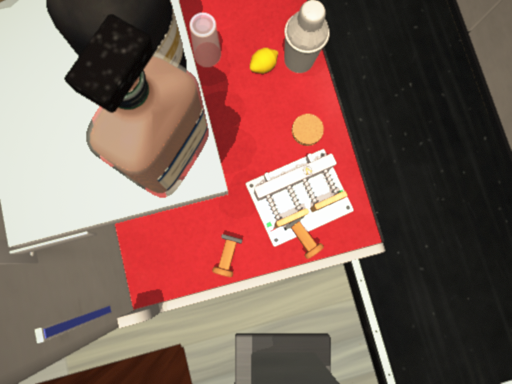

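View pics/side0.png

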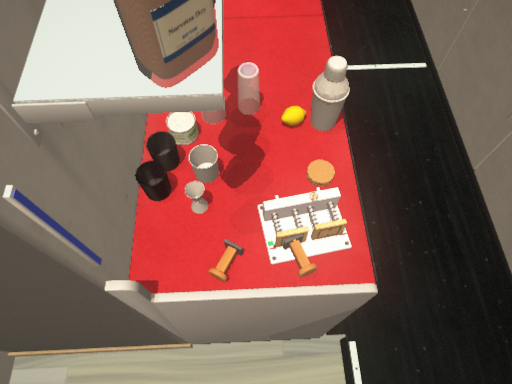

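The top view shows the loose hook at (228,255) with its plate end at (235,238). The jig is centred at (300,197). The fitted hook is at (305,237) on the left board, so the right board at (330,200) is bare, with the dish behind it at (307,170). The side view agrees: hook at (228,260), bare board at (330,230).

Run:
```python
from h import *
def stats(P,m,t):
    Q=P[m]; Q=Q[~np.isnan(Q[:,0])]; print(t,len(Q),Q.mean(0).round(1),Q.min(0).round(0),Q.max(0).round(0))
for n in('top','side'):
    d=load(n);P=cloud(d);c=d['color'].astype(int);b,g,r=c[...,0],c[...,1],c[...,2]
    hsv=cv2.cvtColor(d['color'],cv2.COLOR_BGR2HSV)
    # table check, orange blobs
    m=((hsv[...,0]>8)&(hsv[...,0]<22)&(hsv[...,1]>110)&(hsv[...,2]>90)).astype(np.uint8)
    k,l,s,ce=cv2.connectedComponentsWithStats(m)
    for i in range(1,k):
        if s[i,4]>40 and s[i,1]>150 and s[i,1]<290 and s[i,0]>190:
            Q=P[l==i];Q=Q[~np.isnan(Q[:,0])]
            pts=np.argwhere(l==i)[:,::-1].astype(np.float32)
            w=np.array([onz(d,u,v,22) for u,v in pts])[:,:2].astype(np.float32)
            print(n,s[i].tolist(),ce[i].round(1),'cloud',Q.mean(0).round(1),Q[:,2].max().round(1),'rect',cv2.minAreaRect(w))
    # base white
    m=((hsv[...,1]<60)&(hsv[...,2]>150)).astype(np.uint8)
    k,l,s,ce=cv2.connectedComponentsWithStats(m)
    for i in range(1,k):
        if s[i,4]>800 and s[i,0]>230 and s[i,1]>120: 
            cn=max(cv2.findContours((l==i).astype(np.uint8),0,2)[0],key=cv2.contourArea).reshape(-1,2)
            w=np.array([onz(d,u,v,10) for u,v in cn])[:,:2].astype(np.float32)
            print(n,'white',s[i].tolist(),cv2.minAreaRect(w))
    print('table z',P[270 if n=='top' else 240,180 if n=='top' else 180])
```

```text
top [291, 222, 32, 36, 453] [306.3 240. ] cloud [484.3  28.5  62.6] 75.9 rect ((485.083984375, 28.505687713623047), (76.44181823730469, 41.81393051147461), 44.845726013183594)
top [213, 239, 23, 38, 438] [225.7 259.2] cloud [445.6 190.9  34.7] 45.6 rect ((449.57470703125, 190.900634765625), (41.212249755859375, 73.09452056884766), 76.3575439453125)
top white [246, 149, 107, 97, 5145] ((583.1603393554688, 30.68805694580078), (151.90908813476562, 200.60418701171875), 24.36118507385254)
table z [422.66388646 288.42358305  -0.58265008]
side [307, 159, 28, 27, 585] [320.2 172.3] cloud [725.1  13.6  19.1] 24.6 rect ((723.2225952148438, 13.479591369628906), (66.37582397460938, 76.14881134033203), 86.66573333740234)
side [311, 223, 36, 16, 276] [327.2 230.7] cloud [558.  -18.8  56. ] 85.8 rect ((573.7410888671875, -26.524009704589844), (29.120874404907227, 86.31560516357422), 18.572368621826172)
side [276, 231, 32, 16, 142] [288.  237.6] cloud [521.1  62.8  63.3] 86.5 rect ((537.0726318359375, 53.864837646484375), (25.826448440551758, 76.70635223388672), 21.182628631591797)
side [289, 239, 28, 38, 458] [301.5 258.6] cloud [482.2  27.   60.8] 75.1 rect ((496.26995849609375, 31.07933235168457), (82.08541107177734, 44.4416618347168), 43.51046371459961)
side [209, 246, 28, 36, 426] [223.4 263.8] cloud [443.7 188.7  33.7] 47.1 rect ((450.4835510253906, 186.17398071289062), (41.84694290161133, 77.50709533691406), 69.30636596679688)
side white [258, 187, 93, 77, 3676] ((590.1234130859375, 29.123748779296875), (165.37440490722656, 204.95925903320312), 24.1845760345459)
table z [ 4.86063272e+02  3.06619550e+02 -1.50085762e-01]
```

Run:
```python
from h import *
d=load('top'); R=cv2.Rodrigues(d['obs']['orientation'])[0]; print(R.round(3)); 
az=lambda v:np.degrees(np.arctan2(v[1],v[0])).round(1)
print('x az',az(R[:,0]),'y az',az(R[:,1]),'j1',np.degrees(d['obs']['qpos'][0]))
for n in('top','side'):
    d=load(n); c=d['color'];hsv=cv2.cvtColor(c,cv2.COLOR_BGR2HSV)
    m=((hsv[...,0]>8)&(hsv[...,0]<22)&(hsv[...,1]>110)&(hsv[...,2]>90)).astype(np.uint8)
    k,l,s,ce=cv2.connectedComponentsWithStats(m)
    for i in range(1,k):
        if s[i,4]>300 and 205<s[i,0]<220:
            w=np.array([onz(d,u,v,33) for v,u in np.argwhere(l==i)])[:,:2].astype(np.float32)
            f=cv2.fitLine(w,cv2.DIST_L2,0,.01,.01).ravel(); t=(w-f[2:])@f[:2]; print(n,f,az(f[:2]),t.min(),t.max())
    # dark plate
    u0,v0=(235,238)if n=='top' else (234,245)
    sub=c[v0-10:v0+11,u0-14:u0+15].max(2); vv,uu=np.where(sub<95); 
    print(n,'plate top centre',onz(d,uu.mean()+u0-14,vv.mean()+v0-10,40),len(uu))
d=load('side');P=cloud(d)
for u,v in((195,190),(204,165),(155,183),(199,205)): print(u,v,P[v,u])
```

```text
[[ 0.942  0.335 -0.   ]
 [ 0.335 -0.942  0.001]
 [ 0.    -0.002 -1.   ]]
x az 19.6 y az -70.4 j1 -71.50642621985834
top [ 9.6603400e-01 -2.5841495e-01  4.4561127e+02  1.9096146e+02] -15.0 -32.17396 40.1916
top plate top centre [nan nan nan] 0
side [ 9.6880537e-01 -2.4782281e-01  4.4392740e+02  1.8876183e+02] -14.3 -34.293022 42.740295
side plate top centre [478.94892252 170.26895847  40.        ] 35
195 190 [592.1758238  293.13976305  58.30285607]
204 165 [692.72621568 307.13576817   3.37988221]
155 183 [611.6877492  408.95466311  12.14712853]
199 205 [571.6983714  282.24844987  24.34383304]<stdin>:16: RuntimeWarning: Mean of empty slice.
  ret = ret.dtype.type(ret / rcount)
```

Emit:
servo_tool([
  [[0.011, 0.038, -0.003], [0, 0, 7.1], 1],
  [[0.011, 0.038, -0.003], [0, 0, 7.1], 1],
  [[0.011, 0.038, -0.003], [0, 0, 7.1], 1],
  [[0.011, 0.038, -0.003], [0, 0, 7.1], 1],
  [[0.011, 0.038, -0.003], [0, 0, 7.1], 1],
  [[0.011, 0.038, -0.003], [0, 0, 7.1], 1],
  [[0.011, 0.038, -0.003], [0, 0, 7.1], 1],
  [[0.011, 0.038, -0.003], [0, 0, 7.1], 1],
])

```text
t: 0.77
ee_pos: [297.4, -282.9, 198.4]
orientation: [-2.464, -1.949, -0.0]
ft_force: [1.5, -0.1, 0.0]
width: 87.9
grasp_force: 0.0
```

Emit:
servo_tool([
  [[0.011, 0.038, -0.003], [0, 0, 7.1], 1],
  [[0.011, 0.038, -0.003], [0, 0, 7.1], 1],
  [[0.011, 0.038, -0.003], [0, 0, 7.1], 1],
  [[0.011, 0.038, -0.003], [0, 0, 7.1], 1],
  [[0.011, 0.038, -0.003], [0, 0, 7.1], 1],
  [[0.011, 0.038, -0.003], [0, 0, 7.1], 1],
  [[0.011, 0.038, -0.003], [0, 0, 7.1], 1],
  [[0.011, 0.038, -0.003], [0, 0, 7.1], 1],
])

```text
t: 1.43
ee_pos: [385.4, 21.2, 174.6]
orientation: [1.239, 2.887, 0.0]
ft_force: [1.9, -1.1, 0.6]
width: 88.2
grasp_force: 0.0
```

Emit:
servo_tool([
  [[0.002, 0.018, 0], [0, 0, 6.2], 1],
  [[0.002, 0.018, 0], [0, 0, 6.2], 1],
  [[0.002, 0.018, 0], [0, 0, 6.2], 1],
  [[0.002, 0.018, 0], [0, 0, 6.2], 1],
  [[0.002, 0.018, 0], [0, 0, 6.2], 1],
  [[0.002, 0.015, 0], [-1.8, -6.5, 0], 1],
  [[0.002, 0.015, 0], [-1.8, -6.5, 0], 1],
  [[0.002, 0.015, 0], [-1.8, -6.5, 0], 1],
])

```text
t: 2.1
ee_pos: [400.4, 145.7, 174.2]
orientation: [0.395, 2.816, -0.066]
ft_force: [0.6, -1.2, -1.1]
width: 87.7
grasp_force: 0.0
```

Run:
```python
from h import *
d=grab('wrist'); cv2.imwrite('pics/w0.png',d['color']); o=d['obs']; print(o['ee_pos'],o['qpos'],cv2.Rodrigues(o['orientation'])[0].round(3)); print(d['W'].round(2),d['f'],d['cx'],d['cy'])
d2=grab('side'); cv2.imwrite('pics/s1.png',d2['color'])
```

```text
[400.38182677 145.71951492 174.17337537] [ 0.47030008  0.13013427  2.23697567 -0.37841402  0.58778588 -0.52541158] [[-0.919  0.276  0.283]
 [ 0.262  0.961 -0.086]
 [-0.296 -0.005 -0.955]]
[[ 2.8000e-01  8.0000e-01  5.3000e-01  2.8452e+02]
 [ 9.6000e-01 -2.3000e-01 -1.5000e-01  1.7885e+02]
 [-0.0000e+00  5.5000e-01 -8.4000e-01  3.0710e+02]
 [ 0.0000e+00  0.0000e+00  0.0000e+00  1.0000e+00]] 292.42256423061275 253.96247294410784 189.49990274706326
```

View pics/w0.png

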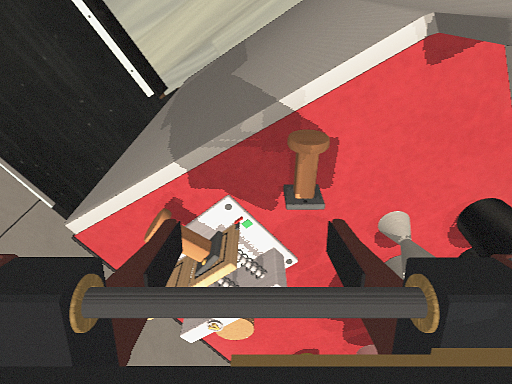

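The wrist view shows the loose hook clear of everything: knob at (308,140), stem at (307,175), plate at (305,195). The jig is at lower left and the jigger at (395,225).

Run:
```python
from h import *
d=load('wrist');P=cloud(d);c=d['color'];hsv=cv2.cvtColor(c,cv2.COLOR_BGR2HSV)
az=lambda v:np.degrees(np.arctan2(v[1],v[0])).round(1)
box=np.zeros(c.shape[:2],bool); box[125:215,280:335]=1
br=box&(hsv[...,0]>6)&(hsv[...,0]<25)&(hsv[...,1]>90)&(hsv[...,2]>60)
st=br&(P[...,2]>27)&(P[...,2]<39); st[:155]=0; st[188:]=0
# stem: per row centre on plane z=33 (top face)
q=[]
for v in range(158,186):
    u=np.where(st[v])[0]
    if len(u)>5: q.append(np.r_[onz(d,u.mean(),v,33)[:2],len(u)])
q=np.array(q); f=cv2.fitLine(q[:,:2].astype(np.float32),2,0,.01,.01).ravel(); print('stem',f,az(f[:2]),len(q),'top z',np.nanmedian(P[st][:,2]),q[:,2])
dk=box&(c.max(2)<90); dk[:180]=0
w=P[dk]; w=w[w[:,2]>36]; print('plate pts z>36',len(w),w.mean(0),w.min(0),w.max(0))
vv,uu=np.where(dk); print('dark px',uu.min(),uu.max(),vv.min(),vv.max(),len(uu))
kn=br.copy(); kn[158:]=0; w=P[kn]; print('knob',w.mean(0),np.nanmax(w[:,2]),len(w))
for s,t in((-68,'knob front'),(-80,'')): pass
ax=f[:2] if f[0]>0 else -f[:2]
ho=P[(dk|br)]; ho=ho[ho[:,2]>8]; t=(ho[:,:2]-f[2:])@ax; print('extent along',np.percentile(t,[0.5,99.5]),f[2:],ax); n=np.array([-ax[1],ax[0]]); s=(ho[:,:2]-f[2:])@n; print('extent across',np.percentile(s,[0.5,99.5]))
m=dk&(P[...,2]>36); t=(P[m][:,:2]-f[2:])@ax; print('plate along',np.percentile(t,[5,50,95]))
```

```text
stem [ 9.6449590e-01 -2.6409781e-01  4.5009756e+02  1.8790324e+02] -15.3 28 top z 33.35441636987565 [21. 21. 21. 22. 22. 21. 21. 21. 21. 21. 21. 21. 21. 21. 19. 20. 20. 20.
 21. 21. 21. 21. 21. 20. 19. 20. 20. 20.]
plate pts z>36 148 [483.87365491 178.75703     39.73221504] [478.15346339 158.14722191  36.02268542] [490.48946962 199.33516972  44.21609223]
dark px 283 323 180 207 425
knob [nan nan nan] 45.85502761343389 960
extent along [-37.56851834  35.96387033] [450.09756 187.90324] [ 0.9644959 -0.2640978]
extent across [-20.37786926  21.05922308]
plate along [34.24879834 34.97456344 35.88499673]
```

Emit:
servo_tool([
  [[0.0148, 0.01, -0.018], [0, 0, 0.7], 1],
  [[0.0148, 0.01, -0.018], [0, 0, 0], 1],
  [[0.0148, 0.01, -0.018], [0, 0, 0], 1],
  [[0.0148, 0.01, -0.018], [0, 0, 0], 1],
  [[0, 0, -0.022], [0, 0, 0], 1],
  [[0, 0, -0.022], [0, 0, 0], 1],
  [[0, 0, -0.022], [0, 0, 0], 1],
  [[0, 0, -0.022], [0, 0, 0], 1],
])

```text
t: 2.87
ee_pos: [460.7, 183.5, 12.8]
orientation: [0.379, 2.824, -0.068]
ft_force: [0.2, -0.3, 0.6]
width: 87.9
grasp_force: 0.0
```

Emit:
servo_tool([
  [[-0.001, 0.002, -0.006], [0, 0, 0], 1],
  [[0, 0, 0], [0, 0, 0], 1],
  [[0, 0, 0], [0, 0, 0], -1],
  [[0, 0, 0], [0, 0, 0], -1],
  [[0, 0, 0], [0, 0, 0], -1],
  [[0, 0, 0], [0, 0, 0], -1],
  [[0, 0, 0], [0, 0, 0], -1],
  [[0, 0, 0], [0, 0, 0], -1],
])

```text
t: 3.53
ee_pos: [459.2, 186.7, 8.6]
orientation: [0.379, 2.822, -0.066]
ft_force: [-0.5, 0.3, 0.1]
width: 51.5
grasp_force: 0.0
```

Emit:
servo_tool([
  [[0, 0, 0], [0, 0, 0], -1],
  [[0, 0, 0], [0, 0, 0], -1],
  [[0, 0, 0], [0, 0, 0], -1],
  [[0, 0, 0], [0, 0, 0], -1],
  [[0, 0, 0], [0, 0, 0], -1],
  [[0, 0, 0], [0, 0, 0], -1],
  [[0, 0, 0], [0, 0, 0], -1],
  [[0, 0, 0], [0, 0, 0], -1],
])

```text
t: 4.2
ee_pos: [458.9, 186.6, 8.0]
orientation: [0.379, 2.823, -0.066]
ft_force: [-0.5, 0.7, 1.3]
width: 21.8
grasp_force: 30.0
```

Emit:
servo_tool([
  [[0, 0, 0.015], [0, 0, 0], -1],
  [[0, 0, 0.02], [0, 0, 0], -1],
  [[-0.005, 0, 0.025], [0, 0, 0], -1],
  [[-0.01, -0.015, 0.02], [0, 0, 0], -1],
  [[-0.012, -0.025, 0.015], [0, 0, 4], -1],
  [[-0.013, -0.03, 0.015], [0, 0, 5], -1],
  [[-0.015, -0.03, 0.01], [0, 0, 5], -1],
  [[-0.015, -0.03, 0], [0, 0, 5], -1],
])

```text
t: 4.87
ee_pos: [403.3, 85.5, 121.5]
orientation: [0.028, 2.849, -0.013]
ft_force: [-0.8, 0.1, -1.7]
width: 22.2
grasp_force: 30.0
```

Emit:
servo_tool([
  [[0, -0.02, 0], [0, 0, 5], -1],
  [[0, -0.02, 0], [0, 0, 5], -1],
  [[0, -0.02, 0], [0, 0, 5], -1],
  [[0, -0.02, 0], [0, 0, 5], -1],
  [[0, -0.005, 0], [0, 0, 0], -1],
  [[0, 0, 0], [0, 0, 0], -1],
  [[0, 0, 0], [0, 0, 0], -1],
  [[0, 0, 0], [0, 0, 0], -1],
])

```text
t: 5.53
ee_pos: [402.6, 35.0, 119.5]
orientation: [-0.256, 2.848, 0.029]
ft_force: [0.8, 0.0, -1.4]
width: 21.6
grasp_force: 30.0
```

Run:
```python
from h import *
d=grab('wrist'); cv2.imwrite('pics/w1.png',d['color']); o=d['obs']; print(o['ee_pos'],o['qpos'],o['width'],cv2.Rodrigues(o['orientation'])[0].round(3))
d=grab('top'); im=cv2.resize(d['color'][140:290,190:390],None,fx=4,fy=4,interpolation=2); cv2.imwrite('pics/t1.png',im)
```

```text
[402.64659571  34.97848686 119.51185453] [ 0.02898111  0.20452649  2.35124062  0.12183747  0.30765776 -1.83210052] 21.57861540767015 [[-0.945 -0.178  0.275]
 [-0.172  0.984  0.045]
 [-0.279 -0.005 -0.96 ]]
```

View pics/w1.png

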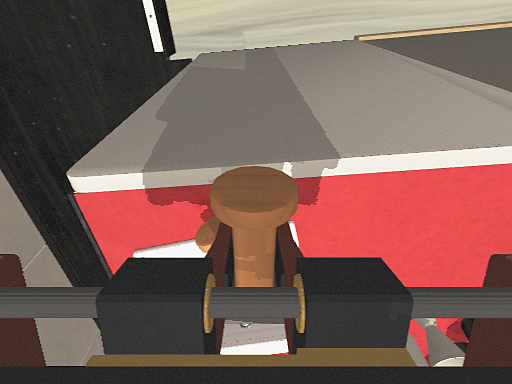

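View pics/t1.png

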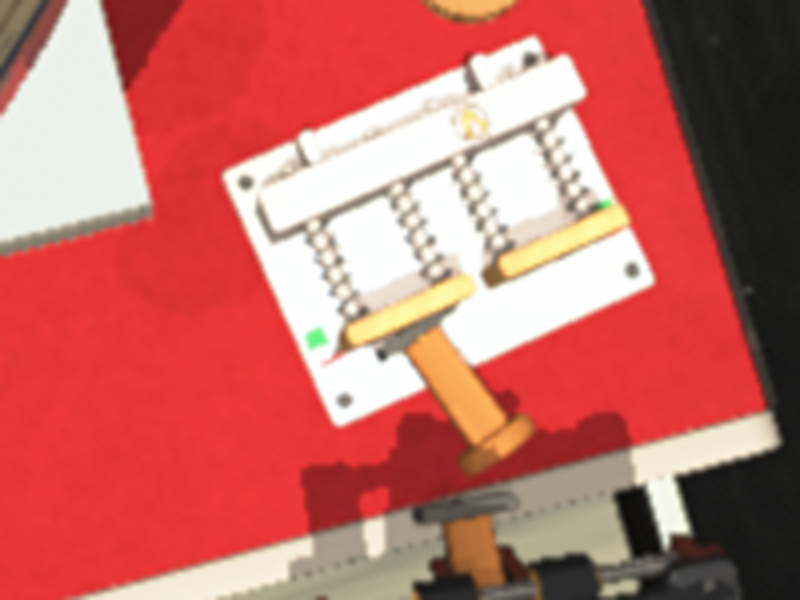

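The wrist view shows the stem still gripped, with the knob at (255,195). In the top crop, the base corners are at about (337,425), (653,280), (540,36) and (225,172). The bare right board's top runs from (495,270) to (625,215), and the held hook is at the bottom, around (465,510).

```bash
cp top.pkl top1.pkl
python3 - <<'E'
from h import *
az=lambda v:np.degrees(np.arctan2(v[1],v[0])).round(2)
t=load('top')
C={k:onz(t,u/4+190-.375,v/4+140-.375,10)[:2] for k,(u,v) in dict(FL=(337,425),FR=(653,280),BL=(225,172),BR=(540,36)).items()}
for a,b in(('FR','FL'),('BR','BL'),('FL','BL'),('FR','BR')): print(a,b,np.linalg.norm(C[a]-C[b]).round(1),az(C[b]-C[a]))
ctr=sum(C.values())/4; print('base centre',ctr,C)
yaw=np.radians(np.mean([az(C['FL']-C['FR'])-90,az(C['BL']-C['BR'])-90])); print('yaw',np.degrees(yaw))
X=np.array([np.cos(yaw),np.sin(yaw)]);Y=np.array([-X[1],X[0]])
d=grab('side')
cv2.imwrite('pics/s2.png',cv2.resize(d['color'][170:290,200:360],None,fx=5,fy=5,interpolation=2))
for n in('top','side'):
    d=load(n);P=cloud(d); px=(P[...,:2]-ctr)@X; py=(P[...,:2]-ctr)@Y; z=P[...,2]
    m=(z>80)&(z<92)&(abs(px+40)<20)&(abs(py)<90)
    for s,nm in((m&(py<0),'R top'),(m&(py>0),'L top')):
        if s.sum()>5: print(n,nm,s.sum(),'px',np.percentile(px[s],[5,50,95]).round(1),'py',np.percentile(py[s],[2,50,98]).round(1),'z',np.median(z[s]))
    m=(z>25)&(z<80)&(abs(px+45)<12)&(py<-12)&(py>-73)
    if m.sum()>10:
        A=np.c_[P[m][:,:2],np.ones(m.sum())]; u,S,v=np.linalg.svd(P[m]-P[m].mean(0)); nn=v[2]*np.sign(v[2][0]); print(n,'front R',m.sum(),P[m].mean(0).round(1),'n',nn.round(3),az(nn),'res',(S[2]/m.sum()**.5).round(2),'px',np.median(px[m]))
    m=(z>70)&(z<80)&(px>-20)&(px<80)&(abs(py)<95); print(n,'wall top px',np.percentile(px[m],[3,50,97]),'py',np.percentile(py[m],[1,99]))
    g=(d['color'][...,1].astype(int)-d['color'][...,2]>40)&(abs(py)<110)&(abs(px)<90); 
    if g.sum(): print(n,'green px',px[g].mean(),'py',py[g])
E
```

```text
FR FL 188.0 114.58
BR BL 189.6 114.04
FL BL 148.2 23.92
FR BR 146.5 23.29
base centre [580.4330975   34.09918788] {'FL': array([473.8260709 ,  90.05997353]), 'FR': array([552.01851787, -80.87339766]), 'BL': array([609.33507876, 150.16359247]), 'BR': array([686.55272249, -22.95341681])}
yaw 24.310000000000002
top R top 206 px [-42.2 -36.8 -31.5] py [-73.6 -40.5  -7.8] z 85.32228664304239
top L top 210 px [-42.1 -36.8 -31.5] py [ 9.9 43.2 76.4] z 85.02536124110748
top front R 28 [558.2 -20.8  52.1] n [0.912 0.411 0.002] 24.25 res 0.24 px -42.81416931973388
top wall top px [26.43966662 37.9292382  49.29689809] py [-84.5627519   87.88506967]
top green px -27.39954743831595 py [-85.55592456 -87.8939939  -85.04012026 -87.46711     85.4721321
  83.41543807  81.5756194   88.52523553  86.27272814  84.50714992
  82.52525902  91.43037997  88.89516859  87.25664839  85.4041214
  83.41643738  81.147288    89.97763794  88.09079419  86.42817622
  84.40781962  82.31889896  91.01456424  88.90481935  87.12216911
  85.13666195]
side R top 180 px [-42.7 -37.8 -31.9] py [-75.4 -42.3  -9.1] z 85.09074010338486
side L top 188 px [-42.6 -38.4 -31.9] py [ 8.1 41.4 73.7] z 85.13800939721466
side front R 223 [559.  -22.2  53.8] n [ 0.912  0.409 -0.   ] 24.17 res 0.5 px -42.70190174105923
side wall top px [26.00196068 36.21483087 48.58239297] py [-86.29060903  85.48894895]
side green px -29.19106226185824 py [-88.92440838 -91.54170685 -87.8281111  -90.64382406  83.83385248
  82.06921532  79.77485392  89.5300935   87.06299578  84.4935957
  82.25012703  80.16792572  89.58343521  87.56655587  85.31869752
  82.80323192  80.93613187  90.202536    87.97720314  86.0758253
  83.3712974   81.34573246  79.41738669  88.66483099  86.54530922]
```

View pics/s2.png

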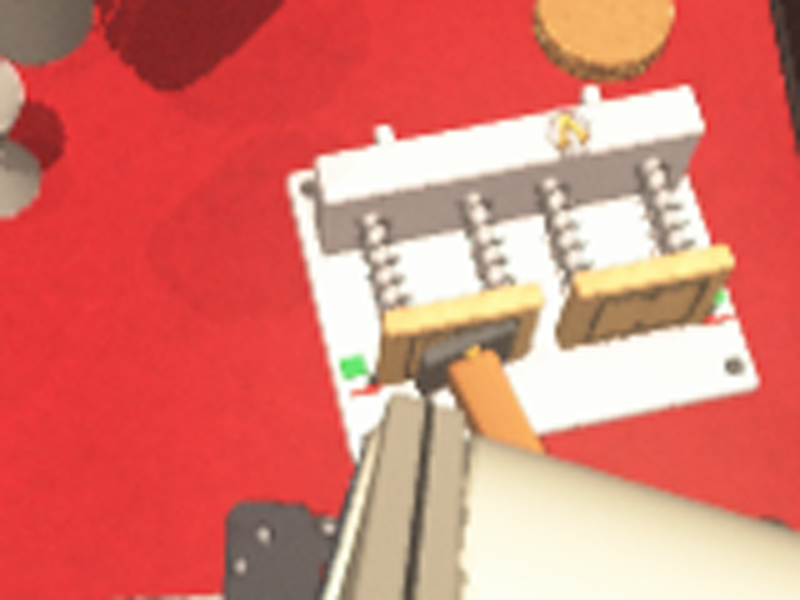

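The side crop shows the bare right board with its inked square near (655,300), its red pointer at (720,318) in front of the green zone at (718,298), and the fitted hook on the left board.

```bash
cat >> h.py <<'E'
az=lambda v:np.degrees(np.arctan2(v[1],v[0])).round(2)
def T(p,r):
    M=np.eye(4); M[:3,:3]=cv2.Rodrigues(np.array(r,float))[0]; M[:3,3]=p; return M
a=np.radians(-15.3); H0=np.eye(4); H0[:3,:3]=cv2.Rodrigues(np.array([0,0,a]))[0]; H0[:3,3]=[491.1,176.7,22]
REL=np.linalg.inv(T([458.9,186.6,8.0],[0.379,2.823,-0.066]))@H0
YAW=np.radians(24.2); JX=np.array([np.cos(YAW),np.sin(YAW),0]); JY=np.array([-JX[1],JX[0],0]); MARK=np.array([558.5,-21.3,50])
def state():
    o=sensors.get_obs(); H=T(o['ee_pos'],o['orientation'])@REL; e=H[:3,3]-MARK
    print('hook',H[:3,3].round(1),'xaz',az(H[:3,0]),'pitch up deg',np.degrees(np.arcsin(H[2,0])).round(2),'roll',np.degrees(H[2,1]).round(2),'rel jig x,y,z',(e@JX).round(1),(e@JY).round(1),e[2].round(1),'F along',(np.array(o['ft_force'])@JX).round(2),'w',o['width'].round(1)); return H
E
python3 - <<'E'
from h import *
H=state()
d=load('top');P=cloud(d); Hi=np.linalg.inv(H); Q=P@Hi[:3,:3].T+Hi[:3,3]
c=d['color']
# plate in view: points in hook frame near plate
m=(abs(Q[...,0]+4)<12)&(abs(Q[...,1])<32)&(abs(Q[...,2]-22)<8); q=Q[m]; print('plate top',m.sum(),np.percentile(q,[3,50,97],axis=0).round(1))
m=(Q[...,0]<-14)&(Q[...,0]>-30)&(abs(Q[...,1])<20)&(abs(Q[...,2]-11)<6); q=Q[m]; print('stem top',m.sum(),np.percentile(q,[3,50,97],axis=0).round(1) if m.sum() else '')
d=load('wrist');P=cloud(d);Q=P@Hi[:3,:3].T+Hi[:3,3]
m=(Q[...,0]<-66)&(Q[...,0]>-95)&(abs(Q[...,1])<30)&(abs(Q[...,2])<30); q=Q[m]; print('knob',m.sum(),np.percentile(q,[2,50,98],axis=0).round(1))
f=m&(Q[...,2]>-15)&(Q[...,2]<15)&(Q[...,0]<-74); A=np.c_[Q[f][:,1:],np.ones(f.sum())]; print('back face fit x=ay+bz+c',np.linalg.lstsq(A,Q[f][:,0],rcond=None)[0])
m=(Q[...,0]<-52)&(Q[...,0]>-66)&(abs(Q[...,1])<9)&(abs(Q[...,2]-11)<6); print('stem top',m.sum(),np.median(Q[m],0))
E
```

```text
Traceback (most recent call last):
  File "h.py", line 30, in state
    print('hook',H[:3,3].round(1),'xaz',az(H[:3,0]),'pitch up deg',np.degrees(np.arcsin(H[2,0])).round(2),'roll',np.degrees(H[2,1]).round(2),'rel jig x,y,z',(e@JX).round(1),(e@JY).round(1),e[2].round(1),'F along',(np.array(o['ft_force'])@JX).round(2),'w',o['width'].round(1)); return H
                                                                                                                                                                                                                                                               ^^^^^^^^^^^^^^^^
AttributeError: 'float' object has no attribute 'round'
```

```bash
sed -i "s/o\['width'\].round(1)/round(o['width'],1)/" h.py
cat > chk.py <<'E'
from h import *
H=state()
d=load('top');P=cloud(d); Hi=np.linalg.inv(H); Q=P@Hi[:3,:3].T+Hi[:3,3]
m=(abs(Q[...,0]+4)<12)&(abs(Q[...,1])<32)&(abs(Q[...,2]-22)<8); q=Q[m]; print('plate top',m.sum(),np.percentile(q,[3,50,97],axis=0).round(1).tolist() if m.sum() else '')
m=(Q[...,0]<-14)&(Q[...,0]>-30)&(abs(Q[...,1])<20)&(abs(Q[...,2]-11)<6); q=Q[m]; print('stem top',m.sum(),np.percentile(q,[3,50,97],axis=0).round(1).tolist() if m.sum() else '')
d=load('wrist');P=cloud(d);Q=P@Hi[:3,:3].T+Hi[:3,3]
m=(Q[...,0]<-66)&(Q[...,0]>-95)&(abs(Q[...,1])<30)&(abs(Q[...,2])<30); q=Q[m]; print('knob',m.sum(),np.percentile(q,[2,50,98],axis=0).round(1).tolist())
f=m&(Q[...,2]>-15)&(Q[...,2]<15)&(Q[...,0]<-74); A=np.c_[Q[f][:,1:],np.ones(f.sum())]; print('back face fit x=ay+bz+c',np.linalg.lstsq(A,Q[f][:,0],rcond=None)[0] if f.sum() else '')
m=(Q[...,0]<-52)&(Q[...,0]>-66)&(abs(Q[...,1])<9)&(abs(Q[...,2]-11)<6); print('stem top',m.sum(),np.median(Q[m],0))
E
python3 chk.py
```

```text
hook [436.3  40.3 133.1] xaz 10.34 pitch up deg -0.75 roll 0.08 rel jig x,y,z -86.2 106.3 83.1 F along 0.25 w 22.0
plate top 114 [[-7.4, -17.8, 17.5], [-3.4, 1.9, 22.4], [0.4, 21.6, 24.7]]
stem top 123 [[-29.6, -12.8, 7.3], [-23.0, 1.8, 11.1], [-14.6, 14.6, 13.9]]
knob 4717 [[-80.4, -18.8, -15.0], [-79.4, 0.1, 10.7], [-69.9, 19.1, 22.3]]
back face fit x=ay+bz+c [-2.86292756e-04  2.92209402e-02 -7.95435898e+01]
stem top 489 [-56.628635    -0.06057724  11.48868168]
```

Emit:
servo_tool([
  [[0.005, -0.012, 0], [0, 0, 1.7], -1],
  [[0.008, -0.012, 0], [0, 0, 1.7], -1],
  [[0.01, -0.012, 0], [0, 0, 1.7], -1],
  [[0.012, -0.012, 0], [0, 0, 1.7], -1],
  [[0.012, -0.01, 0], [0, 0, 1.8], -1],
  [[0.012, -0.008, 0], [0, 0, 1.8], -1],
  [[0.012, -0.006, 0], [0, 0, 1.8], -1],
  [[0.0145, -0.006, 0], [0.6, -1.4, 1.7], -1],
])

```text
t: 6.35
ee_pos: [490.4, -40.0, 122.2]
orientation: [-0.591, 2.783, 0.076]
ft_force: [-0.0, -0.8, -0.5]
width: 21.7
grasp_force: 30.1
```

Emit:
servo_tool([
  [[0, 0, 0], [0, 0, 0], -1],
  [[0, 0, 0], [0, 0, 0], -1],
  [[0, 0, 0], [0, 0, 0], -1],
  [[0, 0, 0], [0, 0, 0], -1],
  [[0, 0, 0], [0, 0, 0], -1],
  [[0, 0, 0], [0, 0, 0], -1],
  [[0, 0, 0], [0, 0, 0], -1],
  [[0, 0, 0], [0, 0, 0], -1],
])

```text
t: 7.02
ee_pos: [489.9, -39.6, 122.5]
orientation: [-0.59, 2.782, 0.075]
ft_force: [0.5, -0.3, -1.2]
width: 21.7
grasp_force: 30.0
```

```bash
python3 - <<'E'
from h import *
grab('wrist');grab('top');grab('side')
E
python3 chk.py; python3 -c "
from h import *
print(sensors.get_obs()['qpos'],sensors.get_obs()['ft_force'])"
```

```text
hook [521.1 -27.  136.7] xaz 23.91 pitch up deg 0.27 roll -0.2 rel jig x,y,z -36.4 10.1 86.7 F along 0.46 w 21.9
plate top 112 [[-7.3, -17.6, 15.9], [-3.3, 3.1, 22.3], [0.5, 23.3, 25.0]]
stem top 114 [[-29.5, -13.0, 7.2], [-22.8, 2.6, 11.2], [-14.6, 13.9, 14.0]]
knob 4710 [[-80.4, -18.4, -14.8], [-79.4, 0.5, 10.9], [-69.9, 19.6, 22.2]]
back face fit x=ay+bz+c [-4.58505749e-04  2.79971018e-02 -7.95596496e+01]
stem top 489 [-56.53075899  -0.11228646  11.55085081]
[-0.20995228  0.31386338  2.16421218  0.39795215  0.44240837 -2.54051139] [ 0.32591766  0.40489937 -0.99820157]
```

j6 has reached its limit at -2.54, so I'll fit the kinematics to work out how to get clear of it.

```bash
cat > kin.py <<'E'
from h import *
from scipy.spatial.transform import Rotation as Ro
from scipy.optimize import least_squares
def RR(q): return Ro.from_euler('ZYZYZ',[q[0],q[1]+q[2],q[3],q[4],q[5]]).as_matrix()
D=[([-1.24797895,.423803831,1.63063576,0,1.08861143,-.0189964676],[209.36,-588.33,221.946],[[.942,.335,0],[.335,-.942,.001],[0,-.002,-1]]),
([.47030008,.13013427,2.23697567,-.37841402,.58778588,-.52541158],[400.38,145.72,174.17],[[-.919,.276,.283],[.262,.961,-.086],[-.296,-.005,-.955]]),
([.02898111,.20452649,2.35124062,.12183747,.30765776,-1.83210052],[402.65,34.98,119.51],[[-.945,-.178,.275],[-.172,.984,.045],[-.279,-.005,-.96]]),
([-.20995228,.31386338,2.16421218,.39795215,.44240837,-2.54051139],[489.9,-39.6,122.5],Ro.from_rotvec([-.59,2.782,.075]).as_matrix())]
CONST=np.mean([RR(q).T@np.array(R) for q,p,R in D],0)
def fk(q,k):
    s=lambda t:np.array([np.sin(t)*np.cos(q[0]),np.sin(t)*np.sin(q[0]),np.cos(t)])
    R=RR(q); hor=np.array([np.cos(q[0]),np.sin(q[0]),0])
    return np.array([0,0,k[0]])+k[4]*hor+k[1]*s(q[1])+k[2]*s(q[1]+q[2])+k[5]*s(q[1]+q[2]+np.pi/2)+k[3]*R[:,2],R@CU
u,_,v=np.linalg.svd(CONST); CU=u@v
F=least_squares(lambda k:np.r_[np.concatenate([fk(q,k)[0]-p for q,p,R in D]),k[4:]*.01],[350,400,400,200,0,0]); K=F.x
def ik(p,R,q0):
    f=lambda q:np.r_[fk(q,K)[0]-p,200*(Ro.from_matrix(fk(q,K)[1].T@R).as_rotvec())]
    r=least_squares(f,q0); return r.x,np.abs(r.fun).max()
def pose(hook_p,yaw,flip=False,rel=REL):
    H=np.eye(4); H[:3,:3]=Ro.from_euler('z',yaw).as_matrix(); H[:3,3]=hook_p; M=H@np.linalg.inv(rel)
    return M[:3,3],M[:3,:3]
E
python3 - <<'E'
from kin import *
print(CONST.round(2).tolist()); print('K',K.round(1),'res',F.fun.round(1))
q0=np.array(D[3][0])
for nm,dx,dz in(('hi',-36,87),('low',-36,0),('touch',0,0),('press',15,0)):
    for yaw in(24.2,22):
        p,R=pose(MARK+dx*JX+[0,0,dz],np.radians(yaw)); q,e=ik(p,R,q0); print(nm,yaw,q.round(3),round(e,3))
E
```

```text
Traceback (most recent call last):
  File "kin.py", line 9, in <module>
    CONST=np.mean([RR(q).T@np.array(R) for q,p,R in D],0)
                   ~~^^^
  File "kin.py", line 4, in RR
    def RR(q): return Ro.from_euler('ZYZYZ',[q[0],q[1]+q[2],q[3],q[4],q[5]]).as_matrix()
                      ~~~~~~~~~~~~~^^^^^^^^^^^^^^^^^^^^^^^^^^^^^^^^^^^^^^^^^
  File "scipy/spatial/transform/_rotation.pyx", line 1413, in scipy.spatial.transform._rotation.Rotation.from_euler
ValueError: Expected axis specification to be a non-empty string of upto 3 characters, got ZYZYZ
```

```bash
sed -i "s/^def RR.*/def RR(q): return (Ro.from_euler('ZYZ',[q[0],q[1]+q[2],q[3]])*Ro.from_euler('YZ',[q[4],q[5]])).as_matrix()/" kin.py
cat > k1.py <<'E'
from kin import *
print(CONST.round(2).tolist()); print('K',K.round(1),'res',F.fun.round(1))
q0=np.array(D[3][0])
for nm,dx,dz in(('hi',-36,87),('low',-36,0),('touch',0,0),('press',15,0)):
    for yaw in(24.2,22):
        p,R=pose(MARK+dx*JX+[0,0,dz],np.radians(yaw)); q,e=ik(p,R,q0); print(nm,yaw,q.round(3),round(e,3))
E
python3 k1.py
```

```text
[[-0.0, -1.0, -0.0], [1.0, -0.0, 0.0], [0.0, 0.0, 1.0]]
K [3.125e+02 5.628e+02 4.849e+02 3.095e+02 1.000e-01 7.750e+01] res [-11.3  -3.8   0.    5.4 -10.6  -0.    0.3 -11.9  -0.   -2.5 -11.8   0.
   0.    0.8]
hi 24.2 [-0.202  0.322  2.146  0.384  0.456 -2.523] 0.0
hi 22 [-0.192  0.319  2.152  0.366  0.443 -2.461] 0.0
low 24.2 [-0.202  0.516  2.174  0.687  0.264 -2.844] 0.0
low 22 [-0.192  0.514  2.179  0.677  0.248 -2.789] 0.0
touch 24.2 [-0.155  0.538  2.111  0.581  0.284 -2.691] 0.0
touch 22 [-0.146  0.536  2.116  0.563  0.269 -2.628] 0.0
press 24.2 [-0.137  0.548  2.084  0.542  0.294 -2.634] 0.0
press 22 [-0.128  0.546  2.089  0.521  0.28  -2.569] 0.0
```

```bash
sed -i "s/+k\[3\]\*R\[:,2\]/+k[3]*R[:,2]+k[6]*np.array([-hor[1],hor[0],0])/; s/200,0,0\])/200,0,0,0])/" kin.py
cat > k2.py <<'E'
from kin import *
print('K',K.round(1),'res',F.fun.round(1))
q0=np.array(D[3][0]); FL=np.diag([-1.,-1,1,1])
RF=np.linalg.inv(np.linalg.inv(REL)@np.eye(4)); RELF=FL@REL
def go(nm,hp,yaw):
    for t,rel,s in(('cur',REL,0),('flip',RELF,np.pi)):
        p,R=pose(hp,np.radians(yaw),rel=rel); qq=q0.copy(); qq[5]+=s; q,e=ik(p,R,qq); print(nm,t,p.round(1),q.round(3),round(e,3),'j6<2.54' if abs(q[5])<2.5 else 'XX')
for y in(0,10): go(f'set{y}',np.array([488,170,22]),y); go(f'sethi{y}',np.array([488,170,90]),y)
go('hi',MARK-36*JX+[0,0,87],24.2);go('low',MARK-36*JX,24.2);go('press',MARK+15*JX,24.2)
E
python3 k2.py
```

```text
K [313.  562.9 485.1 309.8  -0.   77.6  11.9] res [ 0.   0.   0.   0.  -0.  -0.  -0.   0.  -0.   0.1 -0.1  0.  -0.   0.8
  0.1]
set0 cur [454.3 171.1   8. ] [ 0.414  0.573  2.21   2.19  -0.152 -3.369] 0.0 XX
set0 flip [454.3 171.1   8. ] [ 0.414  0.573  2.21   2.189 -0.152 -0.227] 0.0 j6<2.54
sethi0 cur [454.3 171.1  76. ] [ 0.414  0.408  2.201 -0.446  0.29  -0.744] 0.0 j6<2.54
sethi0 flip [454.3 171.1  76. ] [ 0.414  0.408  2.201 -0.447  0.29   2.399] 0.0 j6<2.54
set10 cur [454.7 165.2   8. ] [ 0.363  0.57   2.225  2.317 -0.083 -3.71 ] 0.0 XX
set10 flip [454.7 165.2   8. ] [ 0.363  0.57   2.225  2.315 -0.083 -0.566] 0.0 j6<2.54
sethi10 cur [454.7 165.2  76. ] [ 0.363  0.401  2.216 -0.257  0.242 -1.141] 0.0 j6<2.54
sethi10 flip [454.7 165.2  76. ] [ 0.363  0.401  2.216 -0.258  0.242  2.001] 0.0 j6<2.54
hi cur [494.5 -48.9 123. ] [-0.23   0.322  2.147  0.396  0.463 -2.56 ] 0.0 XX
hi flip [494.5 -48.9 123. ] [-0.23   0.322  2.147  0.395  0.463  0.582] 0.0 j6<2.54
low cur [494.5 -48.9  36. ] [-0.23   0.516  2.174  0.697  0.271 -2.881] 0.0 XX
low flip [494.5 -48.9  36. ] [-0.23   0.516  2.174  0.697  0.271  0.261] 0.0 j6<2.54
press cur [541. -28.  36.] [-0.163  0.547  2.084  0.555  0.3   -2.671] 0.0 XX
press flip [541. -28.  36.] [-0.163  0.547  2.084  0.555  0.3    0.471] 0.0 j6<2.54
```

```bash
cat > k3.py <<'E'
from kin import *
import sys
FL=np.diag([-1.,-1,1,1])
def relof(dl,flip):  # dl: reduce lean by dl deg about hook y at stem grasp point (-38,0,2)
    M=np.linalg.inv(REL); A=np.eye(4); A[:3,:3]=Ro.from_euler('y',dl,degrees=True).as_matrix(); g=np.array([-38,0,2.]); A[:3,3]=g-A[:3,:3]@g
    M=A@M
    if flip: M=M@FL
    return np.linalg.inv(M)
def norm(q):
    q=q.copy()
    if q[4]<0: q[4]*=-1; q[3]-=np.pi*np.sign(q[3]); q[5]+=np.pi
    q[5]=(q[5]+np.pi)%(2*np.pi)-np.pi; q[3]=(q[3]+np.pi)%(2*np.pi)-np.pi
    return q
def go(nm,hp,yaw,dl,flip):
    p,R=pose(np.array(hp,float),np.radians(yaw),rel=relof(dl,flip)); q,e=ik(p,R,[.1,.5,2.1,.1,.5,1.6 if flip else -1.5]); q=norm(q); print(nm,'lean',17-dl,'flip' if flip else 'cur',p.round(0),q.round(2),round(e,3))
if __name__=='__main__':
    for y,p in((-15,(491,177)),(-5,(500,170)),(5,(500,165))):
        for z in(22,80): go(f'set{y} z{z}',(*p,z),y,0,0)
        for dl in(0,9,17):
            for z in(22,80): go(f'set{y} z{z}',(*p,z),y,dl,1)
    for dl in(0,9,17):
        go('low',MARK-36*JX,24.2,dl,1);go('press',MARK+15*JX,24.2,dl,1);go('hi',MARK-36*JX+[0,0,87],24.2,dl,1)
E
python3 k3.py
```

```text
set-15 z22 lean 17 cur [459. 187.   8.] [ 0.49  0.59  2.16 -0.85  0.27 -0.01] 0.0
set-15 z80 lean 17 cur [459. 187.  66.] [ 0.49  0.45  2.15 -0.58  0.38 -0.29] 0.0
set-15 z22 lean 17 flip [459. 187.   8.] [ 0.49  0.59  2.16 -0.85  0.27  3.14] 0.0
set-15 z80 lean 17 flip [459. 187.  66.] [ 0.49  0.45  2.15 -0.58  0.38  2.85] 0.0
set-15 z22 lean 8 flip [456. 187.   8.] [ 0.42  0.59  2.09 -0.26  0.38  2.49] 0.0
set-15 z80 lean 8 flip [456. 187.  66.] [ 0.42  0.46  2.08 -0.19  0.5   2.42] 0.0
set-15 z22 lean 0 flip [454. 188.   7.] [ 0.37  0.6   2.02 -0.01  0.52  2.21] 0.0
set-15 z80 lean 0 flip [454. 188.  65.] [ 0.37  0.49  2.01 -0.01  0.65  2.21] 0.0
set-5 z22 lean 17 cur [467. 174.   8.] [ 0.43  0.58  2.18 -0.87  0.2  -0.22] 0.0
set-5 z80 lean 17 cur [467. 174.  66.] [ 0.43  0.45  2.17 -0.51  0.31 -0.58] 0.0
set-5 z22 lean 17 flip [467. 174.   8.] [ 0.43  0.58  2.18 -0.87  0.2   2.93] 0.0
set-5 z80 lean 17 flip [467. 174.  66.] [ 0.43  0.45  2.17 -0.52  0.31  2.56] 0.0
set-5 z22 lean 8 flip [464. 174.   8.] [ 0.38  0.58  2.09 -0.2   0.35  2.22] 0.0
set-5 z80 lean 8 flip [464. 174.  6
[... 830 characters left out ...]
01  0.64  1.81] 0.0
low lean 17 flip [495. -49.  36.] [-0.23  0.52  2.17  0.7   0.27  0.26] 0.0
press lean 17 flip [541. -28.  36.] [-0.16  0.55  2.08  0.55  0.3   0.47] 0.0
hi lean 17 flip [495. -49. 123.] [-0.23  0.32  2.15  0.4   0.46  0.58] 0.0
low lean 8 flip [492. -50.  36.] [-0.17  0.52  2.09  0.18  0.41  0.82] 0.0
press lean 8 flip [539. -29.  36.] [-0.11  0.56  2.    0.15  0.46  0.91] 0.0
hi lean 8 flip [492. -50. 123.] [-0.17  0.35  2.06  0.12  0.61  0.88] 0.0
low lean 0 flip [490. -51.  35.] [-0.12  0.55  2.02 -0.01  0.57  1.03] 0.0
press lean 0 flip [537. -30.  35.] [-0.07  0.59  1.92 -0.01  0.63  1.08] 0.0
hi lean 0 flip [490. -51. 122.] [-0.12  0.38  1.99 -0.01  0.77  1.03] 0.0
```

The fitted kinematics match to 0.1 mm. With less lean, the same grasp side stays in range, with j6 about -2.2 at the press. I'll set the hook down near where it came from, regrip with the hand more upright, and come back.

Emit:
servo_tool([
  [[-0.01, 0.022, 0], [0, 0, -4.2], -1],
  [[-0.01, 0.026, 0], [0, 0, -4.2], -1],
  [[-0.008, 0.027, 0], [0, 0, -4.2], -1],
  [[0, 0.027, 0], [0, 0, -4.2], -1],
  [[0, 0.027, -0.004], [0, 0, -4.2], -1],
  [[0, 0.027, -0.006], [0, 0, -4.2], -1],
  [[0, 0.027, -0.01], [0, 0, -4.2], -1],
  [[0, 0.027, -0.01], [0, 0, -4.2], -1],
])

```text
t: 7.83
ee_pos: [466.4, 107.8, 102.7]
orientation: [0.003, 2.85, -0.017]
ft_force: [0.4, 0.3, -1.1]
width: 21.6
grasp_force: 30.0
```

Emit:
servo_tool([
  [[0, 0.005, -0.01], [0, 0, 0], -1],
  [[0, 0, -0.015], [0, 0, 0], -1],
  [[0, 0, -0.015], [0, 0, 0], -1],
  [[0, 0, -0.015], [0, 0, 0], -1],
  [[0, 0, -0.01], [0, 0, 0], -1],
  [[0, 0, -0.005], [0, 0, 0], -1],
  [[0, 0, 0], [0, 0, 0], -1],
  [[0, 0, 0], [0, 0, 0], -1],
])

```text
t: 8.5
ee_pos: [466.2, 111.9, 32.4]
orientation: [-0.0, 2.852, -0.017]
ft_force: [0.2, 0.5, -1.2]
width: 21.6
grasp_force: 30.0
```

```bash
python3 -c "
from h import *
state();o=sensors.get_obs();print(o['qpos'],o['ft_force'],o['ee_pos'])"
```

```text
hook [500.  110.9  46.2] xaz -0.04 pitch up deg -0.34 roll -0.3 rel jig x,y,z 0.8 144.6 -3.8 F along 0.37 w 21.6
[ 0.26675276  0.50643247  2.22636049 -0.58638518  0.15744823 -0.73581722] [ 0.20539379  0.45739153 -1.21501187] [466.22608699 111.88840241  32.3795094 ]
```

Emit:
servo_tool([
  [[0, 0.008, 0.015], [0, 0, -1], -1],
  [[0, 0.01, 0.01], [0, 0, -1], -1],
  [[0, 0.01, 0], [0, 0, -1.5], -1],
  [[0, 0.01, 0], [0, 0, -1.5], -1],
  [[0, 0.01, 0], [0, 0, -1.5], -1],
  [[0, 0.01, 0], [0, 0, -1.5], -1],
  [[-0.002, 0.008, 0], [0, 0, -2], -1],
  [[0, 0, 0], [0, 0, 0], -1],
])

```text
t: 9.17
ee_pos: [465.0, 179.6, 58.5]
orientation: [0.248, 2.84, -0.051]
ft_force: [-0.5, -0.5, -1.0]
width: 21.9
grasp_force: 30.0
```

Emit:
servo_tool([
  [[0, 0, -0.01], [0, 0, 0], -1],
  [[0, 0, -0.01], [0, 0, 0], -1],
  [[0, 0, -0.01], [0, 0, 0], -1],
  [[0, 0, -0.008], [0, 0, 0], -1],
  [[0, 0, -0.006], [0, 0, 0], -1],
  [[0, 0, 0], [0, 0, 0], -1],
  [[0, 0, 0], [0, 0, 0], -1],
  [[0, 0, 0], [0, 0, 0], -1],
])

```text
t: 9.83
ee_pos: [464.6, 177.8, 14.1]
orientation: [0.248, 2.841, -0.053]
ft_force: [-0.3, -0.1, -1.6]
width: 21.7
grasp_force: 30.0
```

```bash
python3 -c "
from h import *
state();o=sensors.get_obs();print(o['qpos'],o['ft_force'],o['ee_pos'])"
```

```text
hook [497.6 170.9  27.9] xaz -10.03 pitch up deg -0.28 roll -0.27 rel jig x,y,z 23.3 200.3 -22.1 F along -0.33 w 21.7
[ 0.45213051  0.57013538  2.16252913 -0.79619121  0.2508543  -0.18496448] [-0.32108425 -0.08609419 -1.61017538] [464.57574665 177.79641892  14.10118131]
```

Now lower the last 5.5 mm onto the worktop and open.

Emit:
servo_tool([
  [[0, 0, -0.003], [0, 0, 0], -1],
  [[0, 0, -0.002], [0, 0, 0], -1],
  [[0, 0, 0], [0, 0, 0], -1],
  [[0, 0, 0], [0, 0, 0], -1],
  [[0, 0, 0], [0, 0, 0], -0.5],
  [[0, 0, 0], [0, 0, 0], 0],
  [[0, 0, 0], [0, 0, 0], 0],
  [[0, 0, 0], [0, 0, 0], 0],
])

```text
t: 10.5
ee_pos: [464.5, 178.1, 8.7]
orientation: [0.248, 2.841, -0.053]
ft_force: [-1.1, 0.1, 0.0]
width: 38.7
grasp_force: 0.0
```

Emit:
servo_tool([
  [[-0.001, 0, 0], [0.6, 3.3, 0], 0],
  [[-0.001, 0, 0], [0.6, 3.3, 0], 0],
  [[-0.001, 0.0005, -0.0005], [0.6, 3.3, 0], 0],
  [[0, 0, 0], [0, 0, 0], 0],
  [[0, 0, 0], [0, 0, 0], -1],
  [[0, 0, 0], [0, 0, 0], -1],
  [[0, 0, 0], [0, 0, 0], -1],
  [[0, 0, 0], [0, 0, 0], -1],
])

```text
t: 11.17
ee_pos: [462.1, 176.0, 7.9]
orientation: [0.26, 2.967, -0.05]
ft_force: [-0.5, -1.0, 0.9]
width: 21.9
grasp_force: 30.0
```

Emit:
servo_tool([
  [[0, 0, 0], [0, 0, 0], -1],
  [[0, 0, 0], [0, 0, 0], -1],
  [[0, 0, 0], [0, 0, 0], -1],
  [[0, 0, 0], [0, 0, 0], -1],
  [[0, 0, 0], [0, 0, 0], -1],
  [[0, 0, 0], [0, 0, 0], -1],
  [[0, 0, 0], [0, 0, 0], -1],
  [[0, 0, 0], [0, 0, 0], -1],
])

```text
t: 11.83
ee_pos: [462.7, 176.1, 8.0]
orientation: [0.261, 2.967, -0.049]
ft_force: [0.3, -0.4, -1.0]
width: 21.7
grasp_force: 30.0
```

Run:
```python
from h import *
o=sensors.get_obs(); print(repr(o['ee_pos']),repr(o['orientation']),o['qpos'],o['ft_force'])
R=cv2.Rodrigues(o['orientation'])[0]; print(az(R[:,1]),az(R[:,2]),np.degrees(np.arccos(-R[2,2])))
```

```text
array([462.71258418, 176.10169653,   7.95524162]) array([ 0.26067034,  2.96672726, -0.04901523]) [ 0.40571014  0.58312341  2.0999641  -0.31683932  0.34594723 -0.69742505] [ 0.28788895 -0.44707416 -1.03117388]
79.87 -16.41 9.52910109257306
```

```bash
cat >> h.py <<'E'
T1=T([462.71258418,176.10169653,7.95524162],[0.26067034,2.96672726,-0.04901523])
_x=np.array([np.cos(np.radians(-10.13)),np.sin(np.radians(-10.13)),0]); _y=np.array([-_x[1],_x[0],0])
_o=np.array([497.5,170.9,22.]); _ty=T1[:3,1]; _o=_o+_y*((REL[1,3]-(_o-T1[:3,3])@_ty)/(_y@_ty))
print('REL',(np.linalg.inv(T1)@np.r_[_o,1]).round(1),_o.round(1)) if 0 else None
H1=np.eye(4); H1[:3,:3]=np.c_[_x,_y,[0,0,1]]; H1[:3,3]=_o
REL=np.linalg.inv(T1)@H1
E
python3 - <<'E'
from k3 import *
print(REL.round(2),H1[:3,3])
go('now',H1[:3,3],-10.13,0,0)
for nm,dx,dz in(('hi',-36,60),('hi',-20,60),('low',-20,0),('touch',0,0),('press',15,0)): go(f'{nm}{dx}',MARK+dx*JX+[0,0,dz],24.2,0,0)
for y in(-10,5,15,24): go(f'mid{y}',[450,80,105],y,0,0)
E
```

```text
[[-9.900e-01 -0.000e+00 -1.600e-01 -3.699e+01]
 [-0.000e+00  1.000e+00 -2.000e-02 -1.120e+00]
 [ 1.600e-01 -2.000e-02 -9.900e-01 -8.050e+00]
 [ 0.000e+00  0.000e+00  0.000e+00  1.000e+00]] [497.17362339 169.07327266  22.        ]
now lean 17 cur [463. 176.   8.] [ 0.41  0.58  2.1  -0.32  0.35 -0.7 ] 0.0
hi-36 lean 17 cur [493. -50.  96.] [-0.17  0.39  2.09  0.16  0.51 -2.3 ] 0.0
hi-20 lean 17 cur [508. -43.  96.] [-0.15  0.41  2.07  0.15  0.53 -2.27] 0.0
low-20 lean 17 cur [508. -43.  36.] [-0.15  0.53  2.08  0.2   0.39 -2.33] 0.0
touch0 lean 17 cur [526. -35.  36.] [-0.13  0.54  2.04  0.18  0.41 -2.29] 0.0
press15 lean 17 cur [540. -29.  36.] [-0.11  0.55  2.02  0.17  0.42 -2.26] 0.0
mid-10 lean 17 cur [416.  87.  91.] [ 0.24  0.33  2.24 -0.2   0.44 -0.99] 0.0
mid5 lean 17 cur [415.  78.  91.] [ 0.18  0.32  2.25 -0.08  0.41 -1.4 ] 0.0
mid15 lean 17 cur [416.  72.  91.] [ 0.14  0.32  2.26  0.    0.4  -1.7 ] 0.0
mid24 lean 17 cur [418.  66.  91.] [ 0.11  0.32  2.25  0.09  0.41 -1.96] 0.0
```

Emit:
servo_tool([
  [[0, 0, 0.015], [0, 0, 0], -1],
  [[0, 0, 0.02], [0, 0, 0], -1],
  [[0, 0, 0.02], [0, 0, 0], -1],
  [[0, -0.005, 0.02], [0, 0, 2], -1],
  [[0, -0.015, 0.015], [0, 0, 3], -1],
  [[0, -0.02, 0.01], [0, 0, 4], -1],
  [[0, -0.025, 0], [0, 0, 4], -1],
  [[0, -0.025, 0], [0, 0, 4], -1],
])

```text
t: 12.5
ee_pos: [463.1, 85.6, 109.0]
orientation: [-0.187, 2.967, -0.012]
ft_force: [0.4, 0.0, -2.6]
width: 22.3
grasp_force: 30.0
```

Emit:
servo_tool([
  [[0.003, -0.019, 0], [0, 0, 2.5], -1],
  [[0.004, -0.019, 0], [0, 0, 2.5], -1],
  [[0.004, -0.019, 0], [0, 0, 2.5], -1],
  [[0.004, -0.019, 0], [0, 0, 2.5], -1],
  [[0.004, -0.019, 0], [0, 0, 2.5], -1],
  [[0.004, -0.019, 0], [0, 0, 2.5], -1],
  [[0.004, -0.019, 0], [0, 0, 2.3], -1],
  [[0, 0, 0], [0, 0, 0], -1],
])

```text
t: 13.17
ee_pos: [490.9, -49.5, 108.3]
orientation: [-0.624, 2.908, 0.023]
ft_force: [0.8, 1.0, -1.2]
width: 21.8
grasp_force: 30.0
```

Emit:
servo_tool([
  [[0, 0, 0], [0, 0, 0], -1],
  [[0, 0, 0], [0, 0, 0], -1],
  [[0, 0, 0], [0, 0, 0], -1],
  [[0, 0, 0], [0, 0, 0], -1],
  [[0, 0, 0], [0, 0, 0], -1],
  [[0, 0, 0], [0, 0, 0], -1],
  [[0, 0, 0], [0, 0, 0], -1],
  [[0, 0, 0], [0, 0, 0], -1],
])

```text
t: 13.83
ee_pos: [489.6, -46.7, 108.0]
orientation: [-0.626, 2.91, 0.025]
ft_force: [-0.1, 0.8, -0.4]
width: 22.1
grasp_force: 30.0
```

```bash
python3 - <<'E'
from h import *
grab('wrist');grab('top');grab('side')
E
python3 chk.py; python3 -c "
from h import *
print(sensors.get_obs()['qpos'],sensors.get_obs()['ft_force'])"
```

```text
hook [522.1 -33.2 122. ] xaz 24.17 pitch up deg -0.0 roll 0.0 rel jig x,y,z -38.1 4.0 72.0 F along -0.09 w 22.3
plate top 109 [[-9.9, -17.0, 14.7], [-2.8, 3.2, 22.2], [1.2, 23.4, 25.2]]
stem top 40 [[-23.9, -8.3, 7.4], [-17.0, -1.6, 11.6], [-14.2, 12.6, 14.6]]
knob 3888 [[-79.6, -18.4, -13.6], [-78.6, 0.7, 13.5], [-68.9, 19.6, 22.7]]
back face fit x=ay+bz+c [ 1.21799521e-04  3.20776417e-02 -7.89720827e+01]
stem top 655 [-5.74906208e+01  2.86102635e-02  1.18304499e+01]
[-0.16777344  0.36299252  2.0972374   0.14960609  0.5385315  -2.28499018] [ 0.06557608 -0.3737953  -1.64107241]
```

Emit:
servo_tool([
  [[0.002, -0.003, -0.01], [0, 0, 0], -1],
  [[0.004, 0.001, -0.012], [0, 0, 0], -1],
  [[0.004, 0.002, -0.012], [0, 0, 0], -1],
  [[0.004, 0.002, -0.012], [0, 0, 0], -1],
  [[0.004, 0.002, -0.012], [0, 0, 0], -1],
  [[0.004, 0.002, -0.012], [0, 0, 0], -1],
  [[0, 0, -0.002], [0, 0, 0], -1],
  [[0, 0, 0], [0, 0, 0], -1],
])

```text
t: 14.65
ee_pos: [510.9, -40.9, 34.7]
orientation: [-0.626, 2.912, 0.026]
ft_force: [0.3, 0.1, -1.3]
width: 21.6
grasp_force: 30.0
```

Emit:
servo_tool([
  [[0, 0, 0], [0, 0, 0], -1],
  [[0, 0, 0], [0, 0, 0], -1],
  [[0, 0, 0], [0, 0, 0], -1],
  [[0, 0, 0], [0, 0, 0], -1],
  [[0, 0, 0], [0, 0, 0], -1],
  [[0, 0, 0], [0, 0, 0], -1],
  [[0, 0, 0], [0, 0, 0], -1],
  [[0, 0, 0], [0, 0, 0], -1],
])

```text
t: 15.32
ee_pos: [511.7, -40.9, 36.1]
orientation: [-0.625, 2.909, 0.025]
ft_force: [0.5, 0.6, -1.1]
width: 21.4
grasp_force: 30.0
```

```bash
cat > rel.py <<'E'
from h import *
H=state(); print(sensors.get_obs()['ft_force'].round(2))
for n in('top','side'):
    d=grab(n);P=cloud(d); c=d['color']; Q=P-MARK; px,py,z=Q@JX,Q@JY,P[...,2]
    m=(z>82)&(z<89)&(px>-3)&(px<36)&(abs(py)<50); print(n,'board top',m.sum(),'x',np.percentile(px[m],[3,97]).round(1),'y',np.percentile(py[m],[1,50,99]).round(1),'z',np.median(z[m]).round(1))
    e=(H[:3,3]-MARK)@JX
    m=(abs(z-H[2,3]-22)<3)&(abs(px-e+4)<9)&(abs(py)<35)&(c.max(2)<130); print(n,'plate top',m.sum(),'x',np.percentile(px[m],[3,97]).round(1),'y',np.percentile(py[m],[1,50,99]).round(1),'z',np.median(z[m]).round(1)) if m.sum() else print('no plate')
    uv=proj(d,MARK+[0,0,30]).astype(int); cr=c[uv[1]-30:uv[1]+30,uv[0]-40:uv[0]+40]; cv2.imwrite(f'pics/rel_{n}.png',cv2.resize(cr,None,fx=5,fy=5,interpolation=2))
a=[cv2.imread(f'pics/rel_{n}.png') for n in('top','side')]; cv2.imwrite('pics/rel.png',np.hstack(a))
E
python3 rel.py
```

```text
hook [544.2 -27.3  50.2] xaz 24.18 pitch up deg 0.01 roll -0.01 rel jig x,y,z -15.5 0.4 0.2 F along 0.71 w 21.4
[ 0.49  0.63 -1.08]
top board top 192 x [ 0.5 11.5] y [-33.2   0.4  34.5] z 85.1
top plate top 62 x [-22.1 -15.8] y [-17.4   4.9  24.3] z 72.2
side board top 79 x [ 0.4 11.1] y [ 0.9 18.9 49.4] z 85.5
no plate
```

View pics/rel.png

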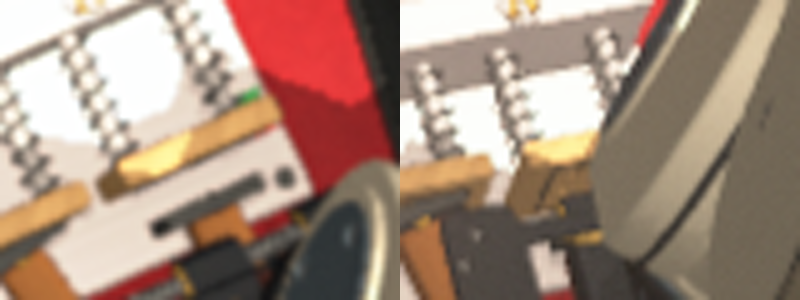

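Left (top view): the plate spans (155,222)–(262,182), parallel to the bare board at (105,185)–(280,110), with a gap of about 15 mm. Right (side view): the hand hides most of it. I'll trim 1.5 mm sideways, then approach slowly.

Emit:
servo_tool([
  [[0.0006, -0.0014, 0], [0, 0, 0], -1],
  [[0.0027, 0.0012, 0], [0, 0, 0], -1],
  [[0.0027, 0.0012, 0], [0, 0, 0], -1],
  [[0.0027, 0.0012, 0], [0, 0, 0], -1],
  [[0.0027, 0.0012, 0], [0, 0, 0], -1],
  [[0.0027, 0.0012, 0], [0, 0, 0], -1],
  [[0.0027, 0.0012, 0], [0, 0, 0], -1],
  [[0.0027, 0.0012, 0], [0, 0, 0], -1],
])

```text
t: 16.08
ee_pos: [530.8, -33.8, 35.8]
orientation: [-0.626, 2.911, 0.025]
ft_force: [-4.3, -2.0, -0.5]
width: 22.3
grasp_force: 30.0
```

Emit:
servo_tool([
  [[0.0009, 0.0004, 0], [0, 0, 0], -1],
  [[0.0009, 0.0004, 0], [0, 0, 0], -1],
  [[0.0009, 0.0004, 0], [0, 0, 0], -1],
  [[0.0009, 0.0004, 0], [0, 0, 0], -1],
  [[0.0009, 0.0004, 0], [0, 0, 0], -1],
  [[0, 0, 0], [0, 0, 0], -1],
  [[0, 0, 0], [0, 0, 0], -1],
  [[0, 0, 0], [0, 0, 0], -1],
])

```text
t: 16.75
ee_pos: [534.3, -32.1, 35.6]
orientation: [-0.626, 2.912, 0.026]
ft_force: [-6.3, -5.0, 1.5]
width: 21.7
grasp_force: 30.0
```

```bash
python3 rel.py
```

```text
hook [566.7 -18.5  49.6] xaz 24.17 pitch up deg -0.13 roll 0.06 rel jig x,y,z 8.7 -0.8 -0.4 F along -7.79 w 21.7
[-6.32 -4.95  1.5 ]
top board top 197 x [10.1 21.3] y [-33.2   2.8  34.7] z 85.0
top plate top 71 x [ 2.1 10. ] y [-18.7   3.   33.3] z 72.2Traceback (most recent call last):
  File "rel.py", line 5, in <module>
    m=(z>82)&(z<89)&(px>-3)&(px<36)&(abs(py)<50); print(n,'board top',m.sum(),'x',np.percentile(px[m],[3,97]).round(1),'y',np.percentile(py[m],[1,50,99]).round(1),'z',np.median(z[m]).round(1))
                                                                                  ~~~~~~~~~~~~~^^^^^^^^^^^^^^
    return _quantile_unchecked(
        a, q, axis, out, overwrite_input, method, keepdims, weights)
    return _ureduce(a,
                    func=_quantile_ureduce_func,
    ...<5 lines>...
                    overwrite_input=overwrite_input,
                    method=method)
    r = func(a, **kwargs)
    result = _quantile(arr,
                       quantiles=q,
    ...<2 lines>...
                       out=out,
                       weights=wgt)
    slices_having_nans = np.isnan(arr[-1, ...])
                                  ~~~^^^^^^^^^
IndexError: index -1 is out of bounds for axis 0 with size 0
```

Emit:
servo_tool([
  [[0.0008, 0.0004, 0], [0, 0, 0], -1],
  [[0.0008, 0.0004, 0], [0, 0, 0], -1],
  [[0.0008, 0.0004, 0], [0, 0, 0], -1],
  [[0.0008, 0.0004, 0], [0, 0, 0], -1],
  [[0.0008, 0.0004, 0], [0, 0, 0], -1],
  [[0, 0, 0], [0, 0, 0], -1],
  [[0, 0, 0], [0, 0, 0], -1],
  [[0, 0, 0], [0, 0, 0], -1],
])

```text
t: 17.52
ee_pos: [537.6, -30.3, 35.4]
orientation: [-0.626, 2.913, 0.026]
ft_force: [-7.1, -6.8, 2.9]
width: 21.6
grasp_force: 30.0
```

Emit:
servo_tool([
  [[0, 0, 0], [0, 0, 0], -1],
  [[0, 0, 0], [0, 0, 0], -1],
  [[0, 0, 0], [0, 0, 0], -1],
  [[0, 0, 0], [0, 0, 0], -1],
  [[0, 0, 0], [0, 0, 0], -1],
  [[0, 0, 0], [0, 0, 0], -1],
  [[0, 0, 0], [0, 0, 0], -1],
  [[0, 0, 0], [0, 0, 0], -1],
])

```text
t: 18.18
ee_pos: [537.6, -30.3, 35.4]
orientation: [-0.626, 2.913, 0.026]
ft_force: [-7.6, -6.8, 1.3]
width: 21.9
grasp_force: 30.0
```

```bash
sed -i "s/('top','side'):$/('top',):/" rel.py; sed -i '/^a=/d' rel.py; python3 rel.py
python3 - <<'E'
from h import *
d=grab('wrist');H=state();Hi=np.linalg.inv(H);P=cloud(d);Q=P@Hi[:3,:3].T+Hi[:3,3]
m=(Q[...,0]<-66)&(Q[...,0]>-95)&(abs(Q[...,1])<30)&(abs(Q[...,2])<30); print(np.percentile(Q[m],[2,50,98],axis=0).round(1).tolist())
f=m&(abs(Q[...,2])<15)&(Q[...,0]<-74); print(np.linalg.lstsq(np.c_[Q[f][:,1:],np.ones(f.sum())],Q[f][:,0],rcond=None)[0])
m=(Q[...,0]<-52)&(Q[...,0]>-66)&(abs(Q[...,1])<9)&(abs(Q[...,2]-11)<6); print(np.median(Q[m],0))
print(np.mean([ (np.array(sensors.get_obs()['ft_force'])@JX, imaging.get_image('top') is None)[0] for _ in range(6)]))
E
```

```text
hook [570.1 -16.7  49.4] xaz 24.17 pitch up deg -0.19 roll 0.09 rel jig x,y,z 12.4 -0.5 -0.6 F along -9.7 w 21.9
[-7.59 -6.77  1.34]
top board top 189 x [14.1 25. ] y [-32.7  -0.1  34.3] z 85.3
top plate top 72 x [ 5.7 13.5] y [-19.7   2.   26.9] z 71.7
hook [570.1 -16.7  49.4] xaz 24.17 pitch up deg -0.19 roll 0.09 rel jig x,y,z 12.5 -0.6 -0.6 F along -8.81 w 21.6
[[-79.8, -18.6, -13.6], [-78.8, 0.6, 13.4], [-69.1, 19.6, 22.6]]
[ 1.09693748e-03  3.15706700e-02 -7.90993419e+01]
[-57.47332675  -0.11488971  11.67539469]
-9.393094323346052
```

View pics/rel_top.png

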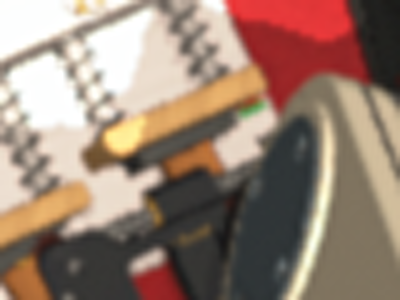

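The plate lies flat and parallel on the bare board, at about (180,140). The board is back by about 13.5 mm, level with the green zone at (250,108), at 9–10 N, and the hand is clear of the fitted hook.

```bash
python3 -c "
from workcell import close_job
print(close_job())"
```

```text
the job is handed in; nothing more can be done
None
```

The hook is gripped and held flat on the bare right-hand board at about 9.5 N, with the board about 13.5 mm back in the green zone and centred to within about 3 mm; I handed the job in there and it returned no verdict.

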